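# Fetch the red-capped vial from behind the bottles and weigh it

## Task

The red-capped vial on the low white tray in front of the robot has to be weighed, but the cream-capped brown bottle and the conical flask crowd it in. First move the bottle and the flask to stand on the blue mat, then set the red-capped vial upright in the middle of the balance's round pan, and only after that put the bottle and the flask back upright, each on the same tray pad it came from. Leave the white-capped and the black-capped vial on the tray as they are, and tip nothing over.

Things in the scene. Friction and masses are not known exactly. Their poses are not given: they have to be found in the camera images.
- cream_mid (a point): Centre (65 mm above its foot, on its axis) of the loose brown reagent bottle with a cream-coloured screw cap: round, 62 mm in diameter, 130 mm high; the cap at its top is 46 mm in diameter and takes up the uppermost 23 mm, a good place to grip from above. Mass 0.15 to 0.3 kg. z axis up along the bottle.
- flask_mid (a point): Centre (52.5 mm above its foot, on its axis) of the loose clear conical flask with light blue content: round, 105 mm high, 63 mm in diameter at the foot, tapering to a neck 28 mm in diameter over the uppermost 33 mm, which is the place to grip from above. Mass 0.07 to 0.15 kg. z axis up along the flask.
- red_vial_mid (a point): Centre (30 mm above its foot, on its axis) of the loose vial with a red screw cap and green content: round, 26 mm in diameter, 60 mm high, about 30 g. It stands on the small pad of the tray, close behind and between the bottle and the flask, about 19 mm from each, so there is no room for a gripper round it until both are gone.
- white_vial_mid (a point): Centre (30 mm above its foot) of the loose vial with a white screw cap and blue content, 26 mm in diameter, 60 mm high, in a rear corner of the tray. To be left alone.
- black_vial_mid (a point): Centre (30 mm above its foot) of the loose vial with a black screw cap and yellow content, 26 mm in diameter, 60 mm high, in the other rear corner of the tray. To be left alone.
- tray: Fixed white tray, 150 mm (x) by 200 mm (y), yaw up to 0.35; its +x points to the rear, away from the robot. Origin: centre of its underside, on the bench. Floor 6 mm above the bench; rim 5 mm wide, 4 mm above the floor. Flush dark round pads: two of 72 mm diameter at (-25, +42) and (-25, -42) mm (bottle and flask, either way round), one of 34 mm at (+22, 0) mm (red-capped vial).
- mat: Fixed flat blue bench mat, the side area: 130 mm (its x) by 210 mm (its y), 2 mm thick. Origin: centre of its underside. Bottle and flask fit side by side along its y, for instance at +50 and -50 mm. It lies to the left or the right of the tray.
- pan (a point): Centre of the upper face of the round steel pan of the fixed grey bench balance, which stands on the other side of the tray from the mat. The pan is 100 mm in diameter, its upper face 52 mm above the bench and 10 mm above the balance's housing (190 by 150 mm). The pan does not move.

How it is judged:
On the way, in this order (a step that is already met when the one before it is completed fails the run):
1. the bottle and the flask stand upright on the blue mat, while the red-capped vial is still in its place (x of cream_mid in the frame of mat between -0.065 and 0.065 m and y of cream_mid in the frame of mat between -0.105 and 0.105 m and z of cream_mid in the frame of mat between 0.062 and 0.072 m and angle between each of cream_mid, flask_mid's own z axis and vertical below 0.12 rad and x of flask_mid in the frame of mat between -0.065 and 0.065 m and y of flask_mid in the frame of mat between -0.105 and 0.105 m and z of flask_mid in the frame of mat between 0.0495 and 0.0595 m and distance of red_vial_mid from where it was at the start of the episode below 0.02 m), for 0.2 s.
2. the red-capped vial stands in the middle of the balance pan, the bottle and the flask still on the mat (horizontal distance between red_vial_mid and pan below 0.015 m and angle between each of red_vial_mid, cream_mid, flask_mid's own z axis and vertical below 0.12 rad and z of red_vial_mid in the frame of pan between 0.025 and 0.035 m and x of cream_mid in the frame of mat between -0.065 and 0.065 m and y of cream_mid in the frame of mat between -0.105 and 0.105 m and z of cream_mid in the frame of mat between 0.062 and 0.072 m and x of flask_mid in the frame of mat between -0.065 and 0.065 m and y of flask_mid in the frame of mat between -0.105 and 0.105 m and z of flask_mid in the frame of mat between 0.0495 and 0.0595 m), for 0.2 s.
At the end, for the whole second after the job is handed in: The red-capped vial stands upright on the balance pan within 15 mm of its centre; the bottle and the flask stand upright within 15 mm of where each stood at the start; the white-capped and black-capped vials stand within 15 mm of where they stood; all is at rest (horizontal distance between red_vial_mid and pan below 0.015 m and angle between each of red_vial_mid, cream_mid, flask_mid, white_vial_mid, black_vial_mid's own z axis and vertical below 0.12 rad and z of red_vial_mid in the frame of pan between 0.025 and 0.035 m and distance of each of cream_mid, flask_mid, white_vial_mid, black_vial_mid from where it was at the start of the episode below 0.015 m and linear speed of each of cream, flask, red_vial, white_vial, black_vial below 0.02 m/s); the robot touches nothing.
It fails at once if the bottle, the flask or a vial is tipped over (angle between any of cream_mid, flask_mid, red_vial_mid, white_vial_mid, black_vial_mid's own z axis and vertical above 0.6 rad).
It fails at once if the white-capped or the black-capped vial is moved away (distance of any of white_vial_mid, black_vial_mid from where it was at the start of the episode above 0.03 m).
It also fails if it takes over 131 s, if anything falls off the work surface, if the arm or the gripper's body presses on something with over 40 N, if the wrist force passes 120 N, or if a joint passes its speed limit or range.

## Robot

A 6-joint arm with a two-finger parallel gripper is mounted at the origin on a cart in front of the work surface, level with it; the furniture and walls round the work are solid. World frame = base frame: x ahead of the robot, y to its left, z up, the work surface at z = 0. Lengths are in m, angles in rad, forces in N, time in s.
With the tool pointing down it reaches from about 0.35 to 0.975 m from the base axis. Payload 4.9 kg.
Tool frame: the origin (TCP) lies midway between the tips of the shut fingers; the grasp point (between the pads) lies 19 mm behind it; z points along the fingers, y is the line along which they close (so a half turn about z gives the same grasp; the last joint's range is limited). The gripper opens to 85 mm and grips with 20 to 120 N. Pads are 22 mm wide; open, the fingers measure 114 mm over their backs; the gripper's body (76 mm by 85 mm) begins 54 mm behind the grasp point. The pads swing forward as they close: fully open they stand 13 mm farther back than shut.
Start: joints at [-1.354, 0.053, 1.613, -0, 1.476, -0.119], TCP at [0.206, -0.59, 0.231] pointing down, gripper open.
Joint ranges: [-3.01, 3.01], [-1.01, 2.22], [0.06, 2.58], [-1.02, 4.17], [0.09, 2.62], [-3.14, 3.14]. Speed limits (rad/s): [2.57, 2.57, 3.14, 3.14, 3.14, 3.14].

## Interface

Orientations are given as a unit quaternion [w, x, y, z].
In Python, from station import r gives the robot as it stands.
- The arm moves only by the tool move_arm, never from a script. Its argument "targets" is one flat list of numbers, 7 for each row, row after row: the turn, a rotation vector about the world's x, y, z in units of 90 degrees (1.0 is 90 degrees), then the shift along the world's x, y, z in units of 0.08 m (1.0 is 0.08 m), then the closure, from -1 (fully open) to 1 (shut). A call has 1 to 20 rows; each row is the pose to reach, as a shift and turn from the pose commanded when the call began; what a row does not reach only later rows make up. A row lasts 1/12 s, in which the tool goes at most 41.7 mm and 7.16 degrees, less where a joint would pass 70% of its speed; a pose out of reach is approached as far as the arm can. A call with a number of a shift or a turn outside -1 to 1 is refused whole. A call with a gripper value outside its range is refused whole. The fingers move at their own pace and stop on an object; the grip force is fixed at half the most. Time passes only in rows, so rows that repeat a pose let the fingers close. It gives the time, the measured TCP pose, the force, the opening and the grip force at its end, in the units of the state.
- r.state(): the state, without advancing time (a new reading comes with each control period).
- r.read_camera(name): name is "scene" or "top" or "wrist"; returns (picture, depth): 400x640x3 uint8, red, green, blue; 400x640 float32, m along the optical axis (not along the pixel's ray), 0 where there is no reading.
- r.get_calibration(name): a dict with "fovy" (degrees; the focal length in pixels is half the picture's height over the tangent of half this angle, whatever the lens; pixels are square), "cx", "cy" (the principal point, pixels), "rvec" (rotation vector, rad) and "tvec" (3), from world to camera coordinates, as OpenCV has them. Camera axes: x right, y down, z forward; pixel columns grow to the right and rows downward; lengths in m; the calibration is good to about 2 mm. The wrist camera is an equidistant fisheye: a pixel r from the principal point sees the ray r / f radians off the axis. A picture is of the moment at which its call begins: read the wrist's pose just before it. get_calibration takes no time and is no camera call; for the wrist camera it gives the pose at the moment of the call.
- r.sign_off(): hands the job in; it is judged then, once.
The state is a dict: "t": time; "joint_pos": joint angles; "qvel": joint speeds; "joint_torque": joint torques, N m; "ee_pos": TCP position; "orientation": TCP orientation; "contact_force": force on the tool from outside, world axes, zero at the start; "wrist_torque": the same for the moment, N m; "finger_gap": opening from 0.0 (shut) to 1.0 (fully open); "gripper_force": force on a finger pad.
Only numpy, scipy, OpenCV 4.12 (cv2) and the standard library are available. Lean on these libraries where they do the work, as an engineer would, in place of code of your own. Each camera call takes 0.05 s, during which the arm holds its last target. There are 200 camera calls.

## Working session

There is one attempt and no reset: what is moved stays moved. The work goes in short steps, Python scripts to look and compute and a tool call to move; the robot and the scene stay as the last step left them, time stands still between calls to the robot, and variables do not carry over. Pictures are saved under pics/ and viewed, at most 14 in all, crops included, and the job is handed in when it is done.

Besides the shell and the picture viewer there is one more tool, called in YAML: its name, and indented under it one key for each argument. move_arm: Moves the arm, as the interface text tells. Its arguments: {"type":"object","properties":{"targets":{"type":"array","items":{"type":"number"}}},"required":["targets"]}

```bash
ls; mkdir -p pics; cat > h.py <<'E'
import numpy as np, cv2
from station import r
def cap(n,fn=None):
    c=r.get_calibration(n); p,d=r.read_camera(n)
    if fn: cv2.imwrite('pics/'+fn,p[:,:,::-1])
    return p,d,c
def world(d,c):
    h,w=d.shape; f=h/2/np.tan(np.radians(c['fovy'])/2)
    v,u=np.mgrid[:h,:w]
    P=np.stack([(u-c['cx'])/f*d,(v-c['cy'])/f*d,d],-1)
    R=cv2.Rodrigues(np.array(c['rvec'],float))[0]
    return (P-np.array(c['tvec']))@R
E
python3 - <<'E'
from h import *
for n in('top','scene'):
    p,d,c=cap(n,n+'0.png'); np.savez('/tmp/'+n,p=p,d=d); print(n,c)
s=r.state();print(s['ee_pos'],s['orientation'],s['t'])
E
```

```text
pics
top {'fovy': 48.73750888351148, 'cx': 321.0388486591083, 'cy': 206.1906158546632, 'rvec': array([ 2.18386998, -2.17835834,  0.08408255]), 'tvec': array([-0.00602368,  0.55567265,  1.03500629])}
scene {'fovy': 44.98691986187426, 'cx': 324.4642053155432, 'cy': 194.27658723087978, 'rvec': array([ 0.79401456, -2.60376474,  1.06659782]), 'tvec': array([0.46519925, 0.27213929, 0.90570562])}
[ 0.20583316 -0.58953893  0.23020421] [-9.21242421e-04  9.85933159e-01  1.67137533e-01 -4.30465911e-05] 0.1
```

View pics/top0.png

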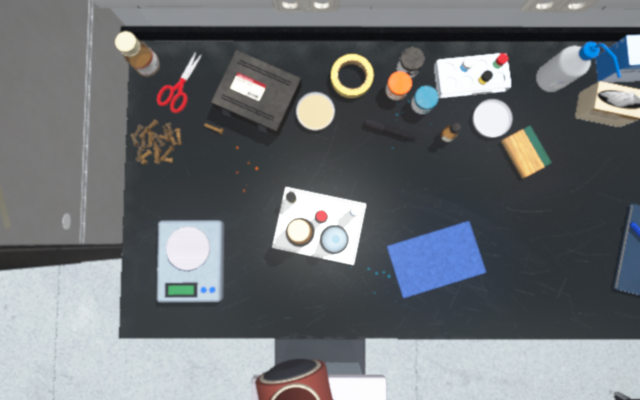

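View pics/scene0.png

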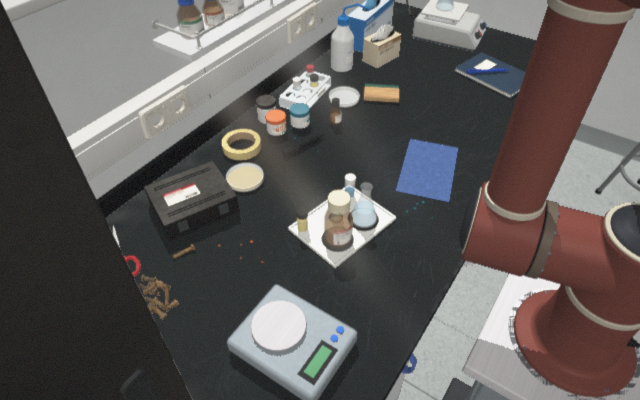

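The top view shows the balance on the left with its pan at about (188,248). The tray is at (320,226), the bottle cap at (300,232), the flask at (335,239), the red cap at (321,216), and the mat on the right at (437,259). The scene view shows the same layout, with the white and black vials in the rear corners of the tray.

```bash
cat > m.py <<'E'
from h import *
z=np.load('/tmp/top.npz');p,d=z['p'],z['d'];c=r.get_calibration('top')
W=world(d,c);X,Y,Z=W[...,0],W[...,1],W[...,2]
hsv=cv2.cvtColor(p,cv2.COLOR_RGB2HSV);H,S,V=[hsv[...,i].astype(int) for i in range(3)]
def box(u0,u1,v0,v1):
    m=np.zeros(d.shape,bool);m[v0:v1,u0:u1]=1;return m
def circ(name,m):
    q=W[m][:,:2].astype(np.float32);(cc,rad)=cv2.minEnclosingCircle(q)
    print(name,m.sum(),'circ',np.round(cc,4),round(rad,4),'mean',np.round(q.mean(0),4),'z',np.median(Z[m]).round(4))
def rect(name,m):
    q=W[m][:,:2].astype(np.float32);k=cv2.minAreaRect(q);print(name,m.sum(),k,'z',np.median(Z[m]).round(4))
B=box(270,370,180,270)
circ('bottle',B&(Z>.12))
circ('flask',box(318,352,222,258)&(Z>.085)&(Z<.125))
circ('red',box(310,332,205,225)&((H<8)|(H>172))&(S>130)&(Z>.05))
circ('black',box(280,300,190,215)&(Z>.05)&(Z<.09))
circ('white',box(338,362,205,230)&(Z>.05)&(Z<.09))
circ('pan',box(155,225,218,280)&(Z>.047)&(Z<.06))
rect('bal',box(145,235,210,310)&(Z>.03))
rect('mat',box(380,495,215,305)&(H>100)&(H<125)&(S>130)&(V>80))
rect('tray',B&(V>170)&(S<40)&(Z<.02)&(Z>-.01))
print('table',np.median(Z[box(230,270,200,300)]))
print('flask z',np.round(Z[225:255:3,318:352:3],3))
cv2.imwrite('pics/crop.png',cv2.resize(p[180:270,265:375,::-1],None,fx=6,fy=6,interpolation=cv2.INTER_CUBIC))
E
python3 m.py
```

```text
bottle 412 circ [0.4898 0.0284] 0.0381 mean [0.4927 0.0377] z 0.1349
flask 59 circ [ 0.4767 -0.0368] 0.0132 mean [ 0.4758 -0.0371] z 0.1081
red 73 circ [ 0.5073 -0.0063] 0.0341 mean [ 0.5296 -0.0047] z 0.0663
black 98 circ [0.5743 0.0647] 0.0126 mean [0.5739 0.0646] z 0.0658
white 98 circ [ 0.5442 -0.0848] 0.0127 mean [ 0.5438 -0.0848] z 0.0653
pan 1453 circ [0.468  0.2921] 0.066 mean [0.4553 0.3024] z 0.0515
bal 5239 ((0.4249241352081299, 0.1859251707792282), (0.1889970749616623, 0.3837622106075287), 0.22409620881080627) z 0.0427
mat 4718 ((0.4200742542743683, -0.20650595426559448), (0.16020910441875458, 0.38320377469062805), 7.839848518371582) z 0.0014
tray 3618 ((0.5114208459854126, 0.000560365617275238), (0.2042834609746933, 0.1541418433189392), 78.16844177246094) z 0.0059
table -0.0004529011138154461
flask z [[0.006 0.006 0.003 0.002 0.007 0.006 0.005 0.008 0.007 0.005 0.007 0.003]
 [0.005 0.009 0.005 0.007 0.025 0.033 0.03  0.024 0.005 0.005 0.006 0.005]
 [0.005 0.001 0.005 0.036 0.044 0.053 0.059 0.047 0.034 0.005 0.008 0.003]
 [0.005 0.005 0.027 0.046 0.065 0.111 0.107 0.069 0.055 0.028 0.004 0.003]
 [0.006 0.004 0.035 0.059 0.075 0.047 0.041 0.047 0.069 0.041 0.005 0.005]
 [0.007 0.012 0.038 0.058 0.111 0.042 0.047 0.046 0.069 0.046 0.005 0.006]
 [0.003 0.006 0.033 0.051 0.069 0.108 0.045 0.11  0.06  0.036 0.008 0.001]
 [0.005 0.009 0.022 0.04  0.054 0.069 0.068 0.062 0.045 0.025 0.007 0.006]
 [0.007 0.004 0.006 0.024 0.038 0.045 0.048 0.043 0.023 0.003 0.006 0.006]
 [0.002 0.004 0.001 0.003 0.006 0.022 0.023 0.005 0.004 0.008 0.007 0.008]]
```

View pics/crop.png

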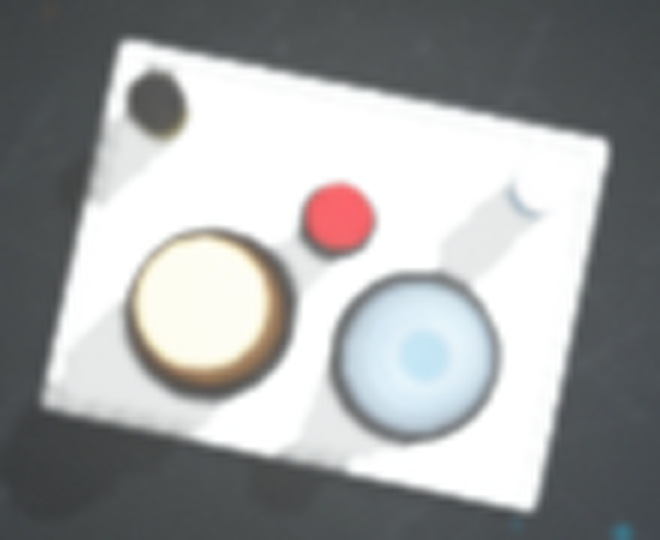

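```bash
cat > m2.py <<'E'
exec(open('m.py').read().split("B=box")[0])
def comp(m):
    m=cv2.morphologyEx(m.astype(np.uint8),cv2.MORPH_OPEN,np.ones((3,3),np.uint8))
    n,l,st,_=cv2.connectedComponentsWithStats(m);return l==1+np.argmax(st[1:,4])
R=cv2.Rodrigues(c['rvec'])[0];f=200/np.tan(np.radians(c['fovy'])/2)
def onplane(m,z):
    k=max(cv2.findContours(m.astype(np.uint8),0,1)[0],key=len)[:,0].astype(float)
    ray=np.c_[(k-[c['cx'],c['cy']])/f,np.ones(len(k))]@R; o=-R.T@c['tvec']
    return (o+ray*((z-o[2])/ray[:,2])[:,None])[:,:2].astype(np.float32)
def go(name,m,z,fn):
    m=comp(m); print(name,m.sum(),'med z',Z[m].mean().round(4),fn(onplane(m,z)),'mean',np.round(W[m].mean(0),4)[:2])
E_=lambda q:cv2.fitEllipse(q)
A=cv2.minAreaRect
go('bottle',box(280,320,212,252)&(Z>.125)&(Z<.145),.136,E_)
go('red',box(310,332,205,227)&((H<8)|(H>172))&(S>100),.066,E_)
go('black',box(280,300,190,215)&(Z>.055)&(Z<.075),.066,E_)
go('white',box(338,362,205,230)&(Z>.055)&(Z<.075),.066,E_)
go('pan',box(160,220,222,276)&(Z>.0475)&(Z<.06),.052,E_)
go('bal',box(145,235,210,310)&(Z>.02),.042,A)
go('mat',box(380,495,215,305)&(H>100)&(H<125)&(S>130)&(V>80),.002,A)
go('tray',box(265,375,180,270)&(V>90),.01,A)
go('flaskfoot',box(315,355,215,262)&(Z>.014),.03,E_)
E
python3 m2.py; python3 -c "
from h import *
c=r.get_calibration('wrist');print(c)"
```

```text
bottle 368 med z 0.1346 ((0.4950747489929199, 0.04293406009674072), (0.04414571449160576, 0.044291943311691284), 150.08177185058594) mean [0.495  0.0429]
red 91 med z 0.0734 ((0.5303698778152466, -0.0045013329945504665), (0.021825887262821198, 0.0237893033772707), 174.37496948242188) mean [ 0.5298 -0.0045]
black 97 med z 0.0655 ((0.5738456845283508, 0.06467173248529434), (0.023408114910125732, 0.024119526147842407), 147.55384826660156) mean [0.5739 0.0647]
white 96 med z 0.0653 ((0.5439563393592834, -0.08479214459657669), (0.02325528673827648, 0.02364206686615944), 143.4879150390625) mean [ 0.544  -0.0848]
pan 1423 med z 0.0516 ((0.4556173086166382, 0.3025418817996979), (0.09513428062200546, 0.09775213152170181), 5.452326774597168) mean [0.4553 0.3027]
bal 5277 med z 0.0481 ((0.4250272810459137, 0.2990192174911499), (0.18708273768424988, 0.1517050713300705), 0.15368890762329102) mean [0.4254 0.2973]
mat 4712 med z 0.0057 ((0.4302460849285126, -0.28266364336013794), (0.13133634626865387, 0.21038958430290222), 17.211488723754883) mean [ 0.4302 -0.2823]
tray 5619 med z 0.0285 ((0.5108919739723206, -0.0037301182746887207), (0.21530863642692566, 0.15922757983207703), 78.05809020996094) mean [ 0.5097 -0.0014]
flaskfoot 546 med z 0.0498 ((0.476593017578125, -0.03660294786095619), (0.059956908226013184, 0.06018516421318054), 70.74578857421875) mean [ 0.4765 -0.036 ]
{'fovy': 65.70646984690485, 'cx': 319.36598809719607, 'cy': 196.94598744441504, 'rvec': array([-2.34488837,  1.66297305,  0.26413021]), 'tvec': array([-0.62416798, -0.039568  ,  0.38032549])}
```

Bottle at (0.495, 0.043), flask at (0.4765, -0.036), red vial at (0.530, -0.0045), pan at (0.4555, 0.3025). The mat is at (0.430, -0.2825) with a yaw of 0.30. The present tool yaw suits every grasp, so I'll move over the bottle at constant height.

move_arm:
  targets: [0,0,0,0.11,0.25,0,-1,0,0,0,0.22,0.5,0,-1,0,0,0,0.34,0.75,0,-1,0,0,0,0.45,1,0,-1,0,0,0,0.45,1,0,-1]

```text
t: 0.52
ee_pos: [0.2432, -0.5072, 0.2306]
orientation: [-0.001, 0.986, 0.168, 0.0]
contact_force: [0.5, -1.4, -0.2]
finger_gap: 1.002
gripper_force: 0.0
```

move_arm:
  targets: [0,0,0,0.11,0.25,0,-1,0,0,0,0.22,0.5,0,-1,0,0,0,0.34,0.75,0,-1,0,0,0,0.45,1,0,-1,0,0,0,0.45,1,0,-1]

```text
t: 0.93
ee_pos: [0.2789, -0.4278, 0.2309]
orientation: [-0.001, 0.986, 0.168, 0.0]
contact_force: [0.6, -0.5, 0.1]
finger_gap: 0.999
gripper_force: 0.0
```

move_arm:
  targets: [0,0,0,0.11,0.25,0,-1,0,0,0,0.22,0.5,0,-1,0,0,0,0.34,0.75,0,-1,0,0,0,0.45,1,0,-1,0,0,0,0.45,1,0,-1]

```text
t: 1.35
ee_pos: [0.3147, -0.3484, 0.2311]
orientation: [-0.0, 0.986, 0.168, 0.0]
contact_force: [-0.7, 0.3, -0.2]
finger_gap: 1.0
gripper_force: 0.0
```

move_arm:
  targets: [0,0,0,0.11,0.25,0,-1,0,0,0,0.22,0.5,0,-1,0,0,0,0.34,0.75,0,-1,0,0,0,0.45,1,0,-1,0,0,0,0.45,1,0,-1]

```text
t: 1.77
ee_pos: [0.3507, -0.2688, 0.2312]
orientation: [-0.0, 0.986, 0.168, 0.0]
contact_force: [0.7, -0.6, -0.6]
finger_gap: 1.0
gripper_force: 0.0
```

move_arm:
  targets: [0,0,0,0.11,0.25,0,-1,0,0,0,0.22,0.5,0,-1,0,0,0,0.34,0.75,0,-1,0,0,0,0.45,1,0,-1,0,0,0,0.45,1,0,-1]

```text
t: 2.18
ee_pos: [0.3868, -0.1891, 0.2313]
orientation: [-0.0, 0.986, 0.168, 0.0]
contact_force: [-0.5, 0.3, -0.4]
finger_gap: 1.005
gripper_force: 0.0
```

move_arm:
  targets: [0,0,0,0.11,0.25,0,-1,0,0,0,0.22,0.5,0,-1,0,0,0,0.34,0.75,0,-1,0,0,0,0.45,1,0,-1,0,0,0,0.45,1,0,-1]

```text
t: 2.6
ee_pos: [0.4229, -0.1094, 0.2313]
orientation: [-0.0, 0.986, 0.168, 0.0]
contact_force: [0.2, -0.6, 0.0]
finger_gap: 0.996
gripper_force: 0.0
```

move_arm:
  targets: [0,0,0,0.11,0.25,0,-1,0,0,0,0.22,0.5,0,-1,0,0,0,0.34,0.75,0,-1,0,0,0,0.45,1,0,-1,0,0,0,0.45,1,0,-1,0,0,0,0.45,1,0,-1]

```text
t: 3.1
ee_pos: [0.4582, -0.0311, 0.2311]
orientation: [0.0, 0.986, 0.167, -0.0]
contact_force: [0.3, -0.8, 0.3]
finger_gap: 0.998
gripper_force: 0.0
```

```bash
cat >> h.py <<'E'
def wworld(d,c):
    h,w=d.shape; f=h/2/np.tan(np.radians(c['fovy'])/2)
    v,u=np.mgrid[:h,:w]; x=(u-c['cx'])/f; y=(v-c['cy'])/f; th=np.hypot(x,y)+1e-9
    k=np.tan(th)/th; P=np.stack([x*k*d,y*k*d,d],-1)
    R=cv2.Rodrigues(np.array(c['rvec'],float))[0]
    return (P-np.array(c['tvec']))@R
E
cat > w.py <<'E'
import sys
from h import *
p,d,c=cap('wrist',sys.argv[1]); W=wworld(d,c); W[d<=0]=9
hsv=cv2.cvtColor(p,cv2.COLOR_RGB2HSV)
def near(n,x,y,z,rad,zt=.006):
    m=(np.hypot(W[...,0]-x,W[...,1]-y)<rad)&(abs(W[...,2]-z)<zt)
    if m.sum()<20: print(n,'few',m.sum());return
    q=W[m]; C=cv2.minEnclosingCircle(q[:,:2].astype(np.float32))
    v,u=np.nonzero(m)
    print(n,m.sum(),'circ',np.round(C[0],4),round(C[1],4),'mean',q.mean(0).round(4),'pix',u.mean().round(),v.mean().round())
for a in sys.argv[2:]:
    n,*k=a.split(',');near(n,*map(float,k))
s=r.state();print(s['t'],np.round(s['ee_pos'],4))
E
python3 w.py w1.png bottle,.495,.043,.136,.035 flask,.4765,-.036,.111,.03 red,.53,-.0045,.066,.02 white,.544,-.085,.066,.02 black,.574,.065,.066,.02
```

```text
bottle 2570 circ [0.4974 0.0438] 0.0234 mean [0.4979 0.0432 0.1357] pix 246.0 125.0
flask 351 circ [ 0.4786 -0.0364] 0.0139 mean [ 0.4774 -0.0371  0.1094] pix 333.0 173.0
red 506 circ [ 0.5329 -0.0053] 0.0131 mean [ 0.5326 -0.0053  0.0665] pix 319.0 101.0
white 486 circ [ 0.5466 -0.0841] 0.0131 mean [ 0.5463 -0.0833  0.0664] pix 397.0 116.0
black 489 circ [0.5762 0.0658] 0.0131 mean [0.5762 0.065  0.0663] pix 266.0 39.0
3.15 [ 0.458  -0.0315  0.2311]
```

View pics/w1.png

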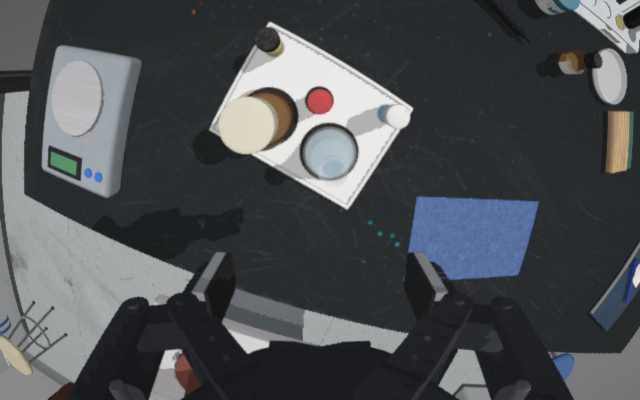

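The wrist view shows the bottle cap at (246,125), the flask mouth at (333,173), the red cap at (319,101), and the mat at (475,238). It agrees with the top view to about 2 mm. Next I'll move above the bottle and start down.

move_arm:
  targets: [0,0,0,0.16,0.31,0,-1,0,0,0,0.33,0.62,0,-1,0,0,0,0.49,0.93,0,-1,0,0,0,0.49,0.93,-0.2,-1,0,0,0,0.49,0.93,-0.4,-1,0,0,0,0.49,0.93,-0.6,-1,0,0,0,0.49,0.93,-0.8,-1,0,0,0,0.49,0.93,-0.8,-1,0,0,0,0.49,0.93,-0.8,-1,0,0,0,0.49,0.93,-0.8,-1]

```text
t: 3.98
ee_pos: [0.4977, 0.0432, 0.1683]
orientation: [0.0, 0.986, 0.166, 0.001]
contact_force: [0.0, 0.3, 0.9]
finger_gap: 1.004
gripper_force: 0.0
```

move_arm:
  targets: [0,0,0,0,0,-0.2,-1,0,0,0,0,0,-0.4,-1,0,0,0,0,0,-0.6,-1,0,0,0,0,0,-0.75,-1,0,0,0,0,0,-0.83,-1,0,0,0,0,0,-0.83,-1,0,0,0,0,0,-0.83,-0.5,0,0,0,0,0,-0.83,-0.2,0,0,0,0,0,-0.83,0,0,0,0,0,0,-0.83,0.2,0,0,0,0,0,-0.83,1,0,0,0,0,0,-0.83,1,0,0,0,0,0,-0.83,1,0,0,0,0,0,-0.83,1,0,0,0,0,0,-0.83,1]

```text
t: 5.23
ee_pos: [0.4985, 0.0444, 0.1028]
orientation: [0.0, 0.986, 0.167, 0.002]
contact_force: [1.0, 0.1, 6.0]
finger_gap: 0.519
gripper_force: 61.7
```

move_arm:
  targets: [0,0,0,0,0,0.05,1,0,0,0,0,0,0.15,1,0,0,0,0,0,0.3,1,0,0,0,0,0,0.45,1,0,0,0,0,0,0.6,1,0,0,0,0,0,0.8,1,0,0,0,0,0,1,1,0,0,0,0,0,1,1]

```text
t: 5.9
ee_pos: [0.4997, 0.0442, 0.1861]
orientation: [0.001, 0.986, 0.167, 0.004]
contact_force: [1.2, -0.3, -1.1]
finger_gap: 0.517
gripper_force: 60.6
```

move_arm:
  targets: [0,0,0,0,0,0.15,1,0,0,0,0,0,0.3,1,0,0,0,0,0,0.45,1,0,0,0,0,0,0.6,1,0,0,0,0,0,0.6,1,0,0,0,0,0,0.6,1]

```text
t: 6.4
ee_pos: [0.4977, 0.0443, 0.2301]
orientation: [0.0, 0.986, 0.167, 0.001]
contact_force: [0.5, 0.7, -1.4]
finger_gap: 0.519
gripper_force: 60.8
```

move_arm:
  targets: [0,0,0,-0.02,-0.1,0,1,0,0,0,-0.04,-0.25,0,1,0,0,0,-0.06,-0.4,0,1,0,0,0,-0.08,-0.55,0,1,0,0,0,-0.1,-0.74,0,1,0,0,0,-0.13,-0.93,0,1]

```text
t: 6.9
ee_pos: [0.4863, -0.0318, 0.2285]
orientation: [0.0, 0.986, 0.167, -0.0]
contact_force: [-0.5, -0.4, -1.6]
finger_gap: 0.518
gripper_force: 60.9
```

move_arm:
  targets: [0,0,0,-0.03,-0.19,0,1,0,0,0,-0.05,-0.37,0,1,0,0,0,-0.08,-0.56,0,1,0,0,0,-0.1,-0.74,0,1,0,0,0,-0.13,-0.93,0,1]

```text
t: 7.32
ee_pos: [0.4756, -0.1063, 0.2285]
orientation: [-0.0, 0.986, 0.167, -0.0]
contact_force: [-0.3, 0.6, -1.6]
finger_gap: 0.518
gripper_force: 60.8
```

move_arm:
  targets: [0,0,0,-0.03,-0.19,0,1,0,0,0,-0.05,-0.37,0,1,0,0,0,-0.08,-0.56,0,1,0,0,0,-0.1,-0.74,0,1,0,0,0,-0.13,-0.93,0,1]

```text
t: 7.73
ee_pos: [0.4651, -0.1806, 0.2285]
orientation: [-0.0, 0.986, 0.167, -0.0]
contact_force: [0.6, 0.5, -1.5]
finger_gap: 0.523
gripper_force: 60.8
```

move_arm:
  targets: [0,0,0,-0.03,-0.19,0,1,0,0,0,-0.05,-0.37,0,1,0,0,0,-0.08,-0.56,0,1,0,0,0,-0.1,-0.74,0,1,0,0,0,-0.13,-0.93,0,1]

```text
t: 8.15
ee_pos: [0.4545, -0.2549, 0.2285]
orientation: [-0.0, 0.986, 0.167, -0.0]
contact_force: [0.1, -0.4, -1.8]
finger_gap: 0.517
gripper_force: 60.8
```

move_arm:
  targets: [0,0,0,-0.03,-0.19,0,1,0,0,0,-0.05,-0.37,0,1,0,0,0,-0.08,-0.56,0,1,0,0,0,-0.1,-0.74,0,1,0,0,0,-0.12,-0.86,0,1,0,0,0,-0.13,-0.93,0,1,0,0,0,-0.13,-0.93,0,1,0,0,0,-0.13,-0.93,0,1,0,0,0,-0.13,-0.93,0,1]

```text
t: 8.9
ee_pos: [0.4453, -0.3272, 0.2289]
orientation: [-0.0, 0.986, 0.167, 0.0]
contact_force: [-0.1, -0.9, -2.3]
finger_gap: 0.52
gripper_force: 60.8
```

move_arm:
  targets: [0,0,0,0,0,-0.15,1,0,0,0,0,0,-0.3,1,0,0,0,0,0,-0.45,1,0,0,0,0,0,-0.6,1,0,0,0,0,0,-0.75,1,0,0,0,0,0,-0.9,1,0,0,0,0,0,-1,1,0,0,0,0,0,-1,1,0,0,0,0,0,-1,1]

```text
t: 9.65
ee_pos: [0.4449, -0.3274, 0.1481]
orientation: [-0.001, 0.986, 0.167, -0.0]
contact_force: [-0.1, 0.3, -2.4]
finger_gap: 0.525
gripper_force: 60.9
```

move_arm:
  targets: [0,0,0,0,0,-0.15,1,0,0,0,0,0,-0.3,1,0,0,0,0,0,-0.42,1,0,0,0,0,0,-0.5,1,0,0,0,0,0,-0.55,1,0,0,0,0,0,-0.58,1,0,0,0,0,0,-0.6,1,0,0,0,0,0,-0.6,1,0,0,0,0,0,-0.6,1]

```text
t: 10.4
ee_pos: [0.4454, -0.3279, 0.1013]
orientation: [0.0, 0.986, 0.167, 0.0]
contact_force: [-0.1, -0.0, -2.2]
finger_gap: 0.513
gripper_force: 60.9
```

move_arm:
  targets: [0,0,0,0,0,-0.01,1,0,0,0,0,0,-0.02,1,0,0,0,0,0,-0.03,1,0,0,0,0,0,-0.03,1,0,0,0,0,0,-0.03,1]

```text
t: 10.82
ee_pos: [0.4453, -0.3279, 0.0989]
orientation: [0.0, 0.986, 0.167, 0.0]
contact_force: [0.2, -0.9, -0.8]
finger_gap: 0.525
gripper_force: 61.2
```

move_arm:
  targets: [0,0,0,0,0,-0.01,1,0,0,0,0,0,-0.01,1,0,0,0,0,0,-0.01,0,0,0,0,0,0,-0.01,-0.2,0,0,0,0,0,-0.01,-0.5,0,0,0,0,0,-0.01,-1,0,0,0,0,0,-0.01,-1,0,0,0,0,0,-0.01,-1,0,0,0,0,0,-0.01,-1,0,0,0,0,0,0.2,-1,0,0,0,0,0,0.4,-1,0,0,0,0,0,0.7,-1,0,0,0,0,0,1,-1,0,0,0,0,0,1,-1,0,0,0,0,0,1,-1]

```text
t: 12.07
ee_pos: [0.446, -0.3285, 0.1805]
orientation: [0.002, 0.986, 0.167, 0.001]
contact_force: [-0.7, 0.5, -0.2]
finger_gap: 0.995
gripper_force: 0.0
```

move_arm:
  targets: [0,0,0,0.03,0.25,0,-1,0,0,0,0.05,0.5,0,-1,0,0,0,0.08,0.75,0,-1,0,0,0,0.1,0.91,0,-1]

```text
t: 12.4
ee_pos: [0.4524, -0.2529, 0.1765]
orientation: [-0.001, 0.986, 0.167, -0.001]
contact_force: [0.4, 0.0, -0.4]
finger_gap: 1.0
gripper_force: 0.0
```

move_arm:
  targets: [0,0,0,0.03,0.25,0,-1,0,0,0,0.05,0.5,0,-1,0,0,0,0.08,0.75,0,-1,0,0,0,0.1,0.91,0,-1]

```text
t: 12.73
ee_pos: [0.4607, -0.1803, 0.1772]
orientation: [-0.001, 0.986, 0.168, -0.001]
contact_force: [-0.2, -0.3, -1.0]
finger_gap: 0.999
gripper_force: 0.0
```

move_arm:
  targets: [0,0,0,0.03,0.25,0,-1,0,0,0,0.05,0.5,0,-1,0,0,0,0.08,0.75,0,-1,0,0,0,0.1,0.91,0,-1,0,0,0,0.1,0.91,0,-1,0,0,0,0.1,0.91,0,-1]

```text
t: 13.23
ee_pos: [0.469, -0.109, 0.1779]
orientation: [0.0, 0.986, 0.168, -0.0]
contact_force: [-0.1, -1.1, -0.2]
finger_gap: 0.998
gripper_force: 0.0
```

```bash
python3 w.py w2.png flask,.4785,-.036,.111,.03 red,.53,-.0045,.066,.02 white,.544,-.085,.066,.02 black,.574,.065,.066,.02 bottle,.445,-.328,.132,.035
```

```text
flask 488 circ [ 0.4786 -0.0366] 0.0135 mean [ 0.4766 -0.0352  0.1091] pix 227.0 170.0
red 705 circ [ 0.5329 -0.0057] 0.0134 mean [ 0.5326 -0.0064  0.0662] pix 228.0 86.0
white 734 circ [ 0.5462 -0.0843] 0.013 mean [ 0.5463 -0.0842  0.0665] pix 322.0 99.0
black 571 circ [0.5764 0.0653] 0.0131 mean [0.5762 0.0638 0.066 ] pix 173.0 21.0
bottle 687 circ [ 0.4462 -0.3284] 0.024 mean [ 0.4536 -0.3276  0.1314] pix 532.0 303.0
13.2833 [ 0.469  -0.1095  0.178 ]
```

move_arm:
  targets: [0,0,0,0.04,0.3,0,-1,0,0,0,0.08,0.6,0,-1,0,0,0,0.11,0.91,0,-1,0,0,0,0.11,0.91,-0.2,-1,0,0,0,0.11,0.91,-0.4,-1,0,0,0,0.11,0.91,-0.4,-1,0,0,0,0.11,0.91,-0.4,-1,0,0,0,0.11,0.91,-0.4,-1]

```text
t: 13.95
ee_pos: [0.4783, -0.0373, 0.1471]
orientation: [0.0, 0.986, 0.167, 0.0]
contact_force: [-0.4, -0.2, 0.6]
finger_gap: 0.997
gripper_force: 0.0
```

move_arm:
  targets: [0,0,0,0,0,-0.2,-1,0,0,0,0,0,-0.4,-1,0,0,0,0,0,-0.6,-1,0,0,0,0,0,-0.8,-1,0,0,0,0,0,-0.89,-1,0,0,0,0,0,-0.89,-1,0,0,0,0,0,-0.89,-0.5,0,0,0,0,0,-0.89,-0.2,0,0,0,0,0,-0.89,0,0,0,0,0,0,-0.89,0.2,0,0,0,0,0,-0.89,0.4,0,0,0,0,0,-0.89,1,0,0,0,0,0,-0.89,1,0,0,0,0,0,-0.89,1,0,0,0,0,0,-0.89,1,0,0,0,0,0,-0.89,1]

```text
t: 15.28
ee_pos: [0.4788, -0.0366, 0.0765]
orientation: [0.0, 0.986, 0.167, 0.001]
contact_force: [-1.2, 1.0, 5.6]
finger_gap: 0.286
gripper_force: 59.5
```

move_arm:
  targets: [0,0,0,0,0,0.05,1,0,0,0,0,0,0.15,1,0,0,0,0,0,0.3,1,0,0,0,0,0,0.45,1,0,0,0,0,0,0.6,1,0,0,0,0,0,0.8,1,0,0,0,0,0,1,1,0,0,0,0,0,1,1]

```text
t: 15.95
ee_pos: [0.4805, -0.0371, 0.1604]
orientation: [0.002, 0.986, 0.167, 0.004]
contact_force: [0.4, -1.2, -1.3]
finger_gap: 0.286
gripper_force: 58.8
```

move_arm:
  targets: [0,0,0,-0.04,-0.12,0,1,0,0,0,-0.1,-0.3,0,1,0,0,0,-0.15,-0.45,0,1,0,0,0,-0.21,-0.63,0,1,0,0,0,-0.27,-0.81,0,1]

```text
t: 16.37
ee_pos: [0.455, -0.1021, 0.1539]
orientation: [-0.0, 0.986, 0.167, -0.001]
contact_force: [0.9, -0.2, -1.1]
finger_gap: 0.288
gripper_force: 58.9
```

move_arm:
  targets: [0,0,0,-0.05,-0.16,0,1,0,0,0,-0.1,-0.32,0,1,0,0,0,-0.16,-0.48,0,1,0,0,0,-0.21,-0.63,0,1,0,0,0,-0.27,-0.81,0,1]

```text
t: 16.78
ee_pos: [0.4334, -0.1666, 0.1539]
orientation: [-0.001, 0.986, 0.167, -0.001]
contact_force: [0.1, -0.2, -1.3]
finger_gap: 0.289
gripper_force: 58.9
```

move_arm:
  targets: [0,0,0,-0.05,-0.16,0,1,0,0,0,-0.1,-0.32,0,1,0,0,0,-0.16,-0.48,0,1,0,0,0,-0.21,-0.63,0,1,0,0,0,-0.25,-0.75,0,1,0,0,0,-0.27,-0.81,0,1,0,0,0,-0.27,-0.81,0,1,0,0,0,-0.27,-0.81,0,1]

```text
t: 17.45
ee_pos: [0.4129, -0.2308, 0.1549]
orientation: [-0.0, 0.986, 0.167, -0.0]
contact_force: [-0.3, -0.5, -1.6]
finger_gap: 0.287
gripper_force: 58.9
```

move_arm:
  targets: [0,0,0,0,0,-0.15,1,0,0,0,0,0,-0.3,1,0,0,0,0,0,-0.45,1,0,0,0,0,0,-0.6,1,0,0,0,0,0,-0.75,1,0,0,0,0,0,-0.85,1,0,0,0,0,0,-0.93,1,0,0,0,0,0,-0.98,1,0,0,0,0,0,-1,1,0,0,0,0,0,-1,1,0,0,0,0,0,-1,1]

```text
t: 18.37
ee_pos: [0.4135, -0.2312, 0.0759]
orientation: [0.0, 0.986, 0.167, 0.0]
contact_force: [0.6, 0.2, -1.6]
finger_gap: 0.285
gripper_force: 58.9
```

move_arm:
  targets: [0,0,0,0,0,-0.02,1,0,0,0,0,0,-0.03,1,0,0,0,0,0,-0.04,1,0,0,0,0,0,-0.05,1,0,0,0,0,0,-0.05,1,0,0,0,0,0,-0.05,1]

```text
t: 18.87
ee_pos: [0.4135, -0.2311, 0.0725]
orientation: [0.0, 0.986, 0.167, 0.0]
contact_force: [-2.3, 2.0, 4.6]
finger_gap: 0.281
gripper_force: 59.6
```

move_arm:
  targets: [0,0,0,0,0,0,0.4,0,0,0,0,0,0,0.2,0,0,0,0,0,0,0,0,0,0,0,0,0,-0.3,0,0,0,0,0,0,-1,0,0,0,0,0,0,-1,0,0,0,0,0,0,-1,0,0,0,0,0,0,-1,0,0,0,0,0,0,-1,0,0,0,0,0,0.2,-1,0,0,0,0,0,0.4,-1,0,0,0,0,0,0.7,-1,0,0,0,0,0,1,-1,0,0,0,0,0,1,-1,0,0,0,0,0,1,-1]

```text
t: 20.12
ee_pos: [0.4142, -0.2316, 0.1532]
orientation: [0.001, 0.986, 0.167, 0.001]
contact_force: [-0.4, 0.7, 0.6]
finger_gap: 1.001
gripper_force: 0.0
```

move_arm:
  targets: [0,0,0,0.12,0.23,0,-1,0,0,0,0.25,0.47,0,-1,0,0,0,0.37,0.7,0,-1,0,0,0,0.49,0.94,0,-1]

```text
t: 20.45
ee_pos: [0.4518, -0.1545, 0.1496]
orientation: [-0.001, 0.986, 0.167, -0.001]
contact_force: [-0.2, 0.0, -0.1]
finger_gap: 1.002
gripper_force: 0.0
```

move_arm:
  targets: [0,0,0,0.12,0.23,0,-1,0,0,0,0.25,0.47,0,-1,0,0,0,0.37,0.7,0,-1,0,0,0,0.49,0.94,0,-1,0,0,0,0.49,0.94,0,-1,0,0,0,0.49,0.94,0,-1]

```text
t: 20.95
ee_pos: [0.4908, -0.0796, 0.1497]
orientation: [-0.001, 0.986, 0.168, -0.001]
contact_force: [-0.7, 0.0, -0.7]
finger_gap: 0.996
gripper_force: 0.0
```

```bash
python3 w.py w3.png red,.5329,-.0055,.066,.02 white,.546,-.085,.066,.02 black,.576,.065,.066,.02 bottle,.445,-.328,.132,.035 flask,.4135,-.231,.107,.025 pan,.4575,.3035,.052,.06
```

```text
red 889 circ [ 0.5325 -0.0054] 0.0134 mean [ 0.533  -0.006   0.0663] pix 245.0 123.0
white 897 circ [ 0.5461 -0.0844] 0.0131 mean [ 0.5466 -0.0839  0.0665] pix 350.0 139.0
black 759 circ [0.5768 0.0659] 0.0135 mean [0.5765 0.0639 0.066 ] pix 180.0 45.0
bottle 476 circ [ 0.4505 -0.3304] 0.0236 mean [ 0.4561 -0.3275  0.1312] pix 552.0 340.0
flask few 9
pan 2111 circ [0.4579 0.3012] 0.0499 mean [0.461  0.2873 0.0519] pix 13.0 121.0
21.0 [ 0.4907 -0.0803  0.1499]
```

View pics/w3.png

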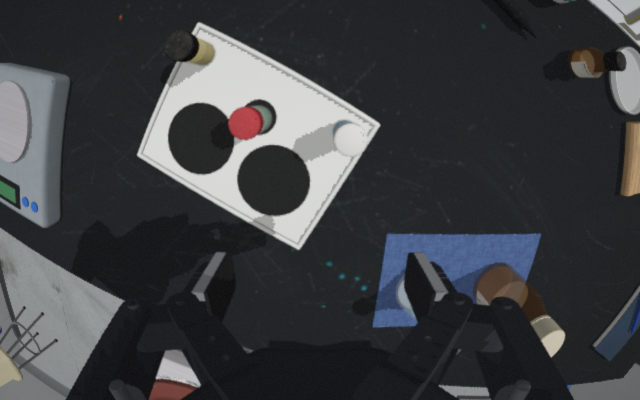

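The wrist view shows both large pads empty at (200,137) and (274,180), and the red vial at (245,123) is free. The flask and bottle are standing on the mat at lower right. I'll now pick up the red vial.

move_arm:
  targets: [0,0,0,0.18,0.31,0,-1,0,0,0,0.35,0.62,0,-1,0,0,0,0.52,0.935,0,-1,0,0,0,0.52,0.935,-0.2,-1,0,0,0,0.52,0.935,-0.4,-1,0,0,0,0.52,0.935,-0.6,-1,0,0,0,0.52,0.935,-0.6,-1,0,0,0,0.52,0.935,-0.6,-1,0,0,0,0.52,0.935,-0.6,-1]

```text
t: 21.75
ee_pos: [0.5334, -0.0064, 0.1039]
orientation: [0.0, 0.986, 0.167, 0.0]
contact_force: [-1.0, 0.6, 0.2]
finger_gap: 1.003
gripper_force: 0.0
```

move_arm:
  targets: [0,0,0,0,0,-0.2,-1,0,0,0,0,0,-0.4,-1,0,0,0,0,0,-0.6,-1,0,0,0,0,0,-0.8,-1,0,0,0,0,0,-0.96,-1,0,0,0,0,0,-0.96,-1,0,0,0,0,0,-0.96,-0.5,0,0,0,0,0,-0.96,-0.2,0,0,0,0,0,-0.96,0,0,0,0,0,0,-0.96,0.2,0,0,0,0,0,-0.96,0.4,0,0,0,0,0,-0.96,1,0,0,0,0,0,-0.96,1,0,0,0,0,0,-0.96,1,0,0,0,0,0,-0.96,1,0,0,0,0,0,-0.96,1]

```text
t: 23.08
ee_pos: [0.5338, -0.0056, 0.0275]
orientation: [0.0, 0.986, 0.167, 0.001]
contact_force: [-1.0, 1.6, 5.8]
finger_gap: 0.284
gripper_force: 58.7
```

move_arm:
  targets: [0,0,0,0,0,0.05,1,0,0,0,0,0,0.15,1,0,0,0,0,0,0.3,1,0,0,0,0,0,0.45,1,0,0,0,0,0,0.6,1,0,0,0,0,0,0.8,1,0,0,0,0,0,1,1,0,0,0,0,0,1,1,0,0,0,0,0,1,1]

```text
t: 23.83
ee_pos: [0.5343, -0.0059, 0.1085]
orientation: [0.001, 0.986, 0.167, 0.002]
contact_force: [-0.9, -1.1, 0.4]
finger_gap: 0.284
gripper_force: 58.6
```

move_arm:
  targets: [0,0,0,-0.03,0.12,0,1,0,0,0,-0.08,0.32,0,1,0,0,0,-0.13,0.52,0,1,0,0,0,-0.18,0.72,0,1,0,0,0,-0.24,0.96,0,1]

```text
t: 24.25
ee_pos: [0.5125, 0.0721, 0.1049]
orientation: [-0.0, 0.986, 0.167, -0.001]
contact_force: [-0.1, -0.3, 0.2]
finger_gap: 0.285
gripper_force: 58.7
```

move_arm:
  targets: [0,0,0,-0.05,0.2,0,1,0,0,0,-0.1,0.4,0,1,0,0,0,-0.15,0.6,0,1,0,0,0,-0.2,0.8,0,1,0,0,0,-0.24,0.96,0,1,0,0,0,-0.24,0.96,0,1]

```text
t: 24.75
ee_pos: [0.4927, 0.15, 0.1048]
orientation: [-0.001, 0.986, 0.168, -0.002]
contact_force: [0.3, 0.7, 0.2]
finger_gap: 0.285
gripper_force: 58.7
```

```bash
python3 w.py w4.png white,.546,-.085,.066,.02 black,.576,.065,.066,.02 pan,.4575,.3035,.052,.06; python3 -c "
from h import *
print(np.round(r.state()['joint_pos'],2))"
```

```text
white 423 circ [ 0.5465 -0.0832] 0.0131 mean [ 0.5468 -0.0802  0.0656] pix 581.0 246.0
black 1068 circ [0.5764 0.0658] 0.0136 mean [0.5767 0.0681 0.0661] pix 481.0 152.0
pan 9255 circ [0.4575 0.3037] 0.0506 mean [0.4617 0.2993 0.0523] pix 124.0 191.0
24.8 [0.4932 0.149  0.105 ]
[ 0.15 -0.1   1.98  0.    1.26  1.38]
```

move_arm:
  targets: [0,0,0,-0.03,0.12,0,1,0,0,0,-0.08,0.32,0,1,0,0,0,-0.13,0.52,0,1,0,0,0,-0.18,0.74,0,1,0,0,0,-0.22,0.96,0,1]

```text
t: 25.22
ee_pos: [0.4766, 0.2251, 0.106]
orientation: [0.0, 0.986, 0.166, -0.0]
contact_force: [-1.2, 0.2, 0.4]
finger_gap: 0.281
gripper_force: 58.8
```

move_arm:
  targets: [0,0,0,-0.05,0.2,0,1,0,0,0,-0.1,0.4,0,1,0,0,0,-0.15,0.6,0,1,0,0,0,-0.2,0.8,0,1,0,0,0,-0.22,0.96,0,1,0,0,0,-0.22,0.96,0,1,0,0,0,-0.22,0.96,0,1,0,0,0,-0.22,0.96,0,1,0,0,0,-0.22,0.96,0,1]

```text
t: 25.97
ee_pos: [0.4597, 0.3008, 0.1063]
orientation: [0.0, 0.986, 0.167, -0.0]
contact_force: [0.8, -0.1, 0.3]
finger_gap: 0.285
gripper_force: 58.8
```

Next I'll correct by (-2, +2) mm and lower by 31 mm to a height just above contact.

move_arm:
  targets: [0,0,0,-0.03,0.02,-0.08,1,0,0,0,-0.03,0.02,-0.18,1,0,0,0,-0.03,0.02,-0.28,1,0,0,0,-0.03,0.02,-0.34,1,0,0,0,-0.03,0.02,-0.38,1,0,0,0,-0.03,0.02,-0.39,1,0,0,0,-0.03,0.02,-0.39,1,0,0,0,-0.03,0.02,-0.39,1]

```text
t: 26.63
ee_pos: [0.4573, 0.3032, 0.0755]
orientation: [-0.0, 0.986, 0.167, 0.0]
contact_force: [-0.0, -0.7, -0.1]
finger_gap: 0.284
gripper_force: 58.8
```

move_arm:
  targets: [0,0,0,0,0,-0.01,1,0,0,0,0,0,-0.02,1,0,0,0,0,0,-0.025,1,0,0,0,0,0,-0.025,1,0,0,0,0,0,-0.025,1]

```text
t: 27.05
ee_pos: [0.4573, 0.3032, 0.0735]
orientation: [-0.0, 0.986, 0.167, 0.0]
contact_force: [-0.0, -0.4, -1.2]
finger_gap: 0.288
gripper_force: 58.8
```

move_arm:
  targets: [0,0,0,0,0,-0.005,1,0,0,0,0,0,-0.005,1,0,0,0,0,0,-0.005,0.4,0,0,0,0,0,-0.005,0.3,0,0,0,0,0,-0.005,0.2,0,0,0,0,0,-0.005,0,0,0,0,0,0,-0.005,-0.3,0,0,0,0,0,-0.005,-1,0,0,0,0,0,-0.005,-1,0,0,0,0,0,-0.005,-1,0,0,0,0,0,-0.005,-1,0,0,0,0,0,0.1,-1,0,0,0,0,0,0.3,-1,0,0,0,0,0,0.5,-1,0,0,0,0,0,0.75,-1,0,0,0,0,0,1,-1,0,0,0,0,0,1,-1,0,0,0,0,0,1,-1]

```text
t: 28.55
ee_pos: [0.4582, 0.3036, 0.1553]
orientation: [-0.001, 0.986, 0.167, 0.002]
contact_force: [0.7, -0.1, 0.3]
finger_gap: 1.0
gripper_force: 0.0
```

```bash
cat > t.py <<'E'
import sys
from h import *
p,d,c=cap('top',sys.argv[1]);W=world(d,c)
for a in sys.argv[2:]:
    n,*k=a.split(',');x,y,z,rad=map(float,k)
    m=(np.hypot(W[...,0]-x,W[...,1]-y)<rad)&(abs(W[...,2]-z)<.008)
    print(n,m.sum(),W[m].mean(0).round(4))
E
python3 t.py t2.png red,.4565,.303,.112,.02 bottle,.445,-.328,.132,.03 flask,.4135,-.231,.107,.025 white,.544,-.085,.066,.02 black,.574,.065,.066,.02; python3 w.py w5.png red,.457,.303,.112,.025 pan,.4575,.3035,.052,.06
```

```text
red 48 [0.4493 0.2983 0.1102]
bottle 382 [ 0.443  -0.3281  0.1305]
flask 58 [ 0.4111 -0.2335  0.1044]
white 96 [ 0.544  -0.0847  0.0657]
black 97 [0.5741 0.0648 0.0652]
red 1162 circ [0.4563 0.3035] 0.0133 mean [0.4578 0.3041 0.1122] pix 318.0 226.0
pan 8661 circ [0.4579 0.3038] 0.0503 mean [0.4642 0.306  0.0526] pix 319.0 189.0
28.65 [0.4566 0.3029 0.1524]
```

View pics/w5.png

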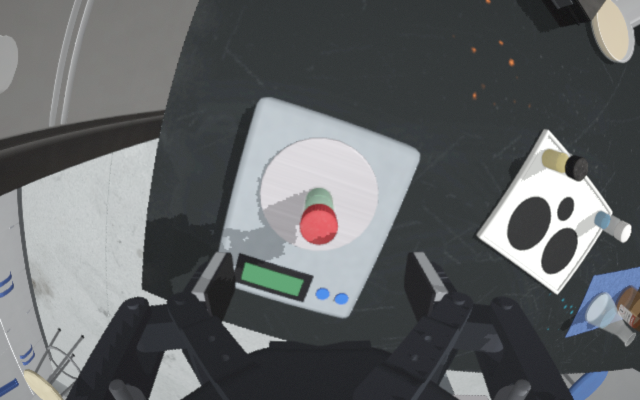

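The red vial is at (318,226), upright and about 1.5 mm from the pan centre. The bottle and flask are still on the mat. Next I'll fetch the flask.

move_arm:
  targets: [0,0,0,-0.01,-0.15,0,-1,0,0,0,-0.03,-0.4,0,-1,0,0,0,-0.05,-0.7,0,-1,0,0,0,-0.08,-0.95,0,-1]

```text
t: 28.98
ee_pos: [0.4496, 0.2252, 0.1515]
orientation: [0.001, 0.986, 0.167, -0.002]
contact_force: [0.2, -0.0, 0.9]
finger_gap: 0.998
gripper_force: 0.0
```

move_arm:
  targets: [0,0,0,-0.02,-0.24,0,-1,0,0,0,-0.04,-0.48,0,-1,0,0,0,-0.06,-0.72,0,-1,0,0,0,-0.08,-0.95,0,-1]

```text
t: 29.32
ee_pos: [0.443, 0.1493, 0.1516]
orientation: [0.0, 0.986, 0.167, -0.001]
contact_force: [0.1, 0.0, -0.4]
finger_gap: 1.0
gripper_force: 0.0
```

move_arm:
  targets: [0,0,0,-0.02,-0.24,0,-1,0,0,0,-0.04,-0.48,0,-1,0,0,0,-0.06,-0.72,0,-1,0,0,0,-0.08,-0.95,0,-1]

```text
t: 29.65
ee_pos: [0.4365, 0.0736, 0.1517]
orientation: [-0.0, 0.986, 0.167, -0.001]
contact_force: [-0.1, -0.9, 0.3]
finger_gap: 0.995
gripper_force: 0.0
```

move_arm:
  targets: [0,0,0,-0.02,-0.24,0,-1,0,0,0,-0.04,-0.48,0,-1,0,0,0,-0.06,-0.72,0,-1,0,0,0,-0.08,-0.95,0,-1]

```text
t: 29.98
ee_pos: [0.4301, -0.0022, 0.1517]
orientation: [-0.0, 0.986, 0.167, -0.001]
contact_force: [0.7, 0.6, -0.2]
finger_gap: 1.002
gripper_force: 0.0
```

move_arm:
  targets: [0,0,0,-0.02,-0.24,0,-1,0,0,0,-0.04,-0.48,0,-1,0,0,0,-0.06,-0.72,0,-1,0,0,0,-0.08,-0.95,0,-1]

```text
t: 30.32
ee_pos: [0.4236, -0.078, 0.1518]
orientation: [-0.0, 0.986, 0.167, -0.001]
contact_force: [-0.3, -0.4, -0.0]
finger_gap: 0.999
gripper_force: 0.0
```

move_arm:
  targets: [0,0,0,-0.02,-0.24,0,-1,0,0,0,-0.04,-0.48,0,-1,0,0,0,-0.06,-0.72,0,-1,0,0,0,-0.08,-0.95,0,-1,0,0,0,-0.08,-0.95,0,-1,0,0,0,-0.08,-0.95,0,-1]

```text
t: 30.82
ee_pos: [0.4176, -0.1532, 0.1521]
orientation: [-0.001, 0.986, 0.166, -0.001]
contact_force: [0.0, 0.4, -0.7]
finger_gap: 1.0
gripper_force: 0.0
```

```bash
python3 w.py w6.png flask,.4135,-.231,.107,.025 bottle,.445,-.328,.132,.035
```

```text
flask 217 circ [ 0.4142 -0.2309] 0.0135 mean [ 0.4187 -0.2308  0.1054] pix 421.0 254.0
bottle 1778 circ [ 0.4445 -0.3277] 0.0243 mean [ 0.4461 -0.324   0.1314] pix 543.0 267.0
30.8667 [ 0.4178 -0.1526  0.1522]
```

move_arm:
  targets: [0,0,0,-0.02,-0.33,0,-1,0,0,0,-0.03,-0.66,0,-1,0,0,0,-0.05,-0.98,0,-1,0,0,0,-0.05,-0.98,-0.2,-1,0,0,0,-0.05,-0.98,-0.4,-1,0,0,0,-0.05,-0.98,-0.4,-1,0,0,0,-0.05,-0.98,-0.4,-1,0,0,0,-0.05,-0.98,-0.4,-1]

```text
t: 31.53
ee_pos: [0.415, -0.2307, 0.1217]
orientation: [0.0, 0.986, 0.168, 0.0]
contact_force: [0.0, 0.4, 0.8]
finger_gap: 1.001
gripper_force: 0.0
```

move_arm:
  targets: [0,0,0,0,0,-0.2,-1,0,0,0,0,0,-0.4,-1,0,0,0,0,0,-0.53,-1,0,0,0,0,0,-0.6,-1,0,0,0,0,0,-0.6,-1,0,0,0,0,0,-0.6,-1,0,0,0,0,0,-0.6,-0.5,0,0,0,0,0,-0.6,-0.2,0,0,0,0,0,-0.6,0,0,0,0,0,0,-0.6,0.2,0,0,0,0,0,-0.6,0.4,0,0,0,0,0,-0.6,1,0,0,0,0,0,-0.6,1,0,0,0,0,0,-0.6,1,0,0,0,0,0,-0.6,1,0,0,0,0,0,-0.6,1]

```text
t: 32.87
ee_pos: [0.4151, -0.2315, 0.0739]
orientation: [0.0, 0.986, 0.167, 0.0]
contact_force: [-0.4, 2.1, 5.7]
finger_gap: 0.281
gripper_force: 59.5
```

move_arm:
  targets: [0,0,0,0,0,0.05,1,0,0,0,0,0,0.15,1,0,0,0,0,0,0.3,1,0,0,0,0,0,0.45,1,0,0,0,0,0,0.6,1,0,0,0,0,0,0.8,1,0,0,0,0,0,1,1,0,0,0,0,0,1,1]

```text
t: 33.53
ee_pos: [0.4169, -0.2329, 0.1584]
orientation: [0.003, 0.986, 0.167, 0.003]
contact_force: [0.9, -0.8, -1.0]
finger_gap: 0.283
gripper_force: 59.1
```

move_arm:
  targets: [0,0,0,0.04,0.12,0,1,0,0,0,0.1,0.3,0,1,0,0,0,0.15,0.45,0,1,0,0,0,0.21,0.63,0,1,0,0,0,0.27,0.81,0,1]

```text
t: 33.95
ee_pos: [0.4358, -0.1649, 0.1519]
orientation: [-0.001, 0.986, 0.167, -0.001]
contact_force: [-0.9, 0.3, -1.8]
finger_gap: 0.285
gripper_force: 59.1
```

move_arm:
  targets: [0,0,0,0.05,0.16,0,1,0,0,0,0.1,0.32,0,1,0,0,0,0.16,0.48,0,1,0,0,0,0.21,0.63,0,1,0,0,0,0.27,0.81,0,1]

```text
t: 34.37
ee_pos: [0.4573, -0.1002, 0.1519]
orientation: [-0.001, 0.986, 0.167, -0.001]
contact_force: [0.7, -0.0, -0.9]
finger_gap: 0.284
gripper_force: 59.1
```

move_arm:
  targets: [0,0,0,0.05,0.16,0,1,0,0,0,0.1,0.32,0,1,0,0,0,0.16,0.48,0,1,0,0,0,0.21,0.63,0,1,0,0,0,0.25,0.75,0,1,0,0,0,0.27,0.81,0,1,0,0,0,0.27,0.81,0,1,0,0,0,0.27,0.81,0,1,0,0,0,0.27,0.81,0,1]

```text
t: 35.12
ee_pos: [0.4793, -0.0372, 0.1531]
orientation: [0.0, 0.986, 0.167, -0.0]
contact_force: [-0.3, 0.6, -1.8]
finger_gap: 0.28
gripper_force: 59.1
```

move_arm:
  targets: [0,0,0,0,0,-0.15,1,0,0,0,0,0,-0.3,1,0,0,0,0,0,-0.45,1,0,0,0,0,0,-0.6,1,0,0,0,0,0,-0.75,1,0,0,0,0,0,-0.85,1,0,0,0,0,0,-0.9,1,0,0,0,0,0,-0.92,1,0,0,0,0,0,-0.92,1,0,0,0,0,0,-0.92,1]

```text
t: 35.95
ee_pos: [0.48, -0.037, 0.0802]
orientation: [0.0, 0.986, 0.167, 0.0]
contact_force: [-0.8, 0.6, -1.7]
finger_gap: 0.287
gripper_force: 59.1
```

move_arm:
  targets: [0,0,0,0,0,-0.01,1,0,0,0,0,0,-0.02,1,0,0,0,0,0,-0.02,1,0,0,0,0,0,-0.02,1,0,0,0,0,0,-0.02,1]

```text
t: 36.37
ee_pos: [0.4796, -0.0369, 0.0783]
orientation: [0.0, 0.986, 0.167, 0.0]
contact_force: [0.6, 0.3, -0.9]
finger_gap: 0.281
gripper_force: 59.1
```

move_arm:
  targets: [0,0,0,0,0,-0.01,1,0,0,0,0,0,-0.01,1,0,0,0,0,0,-0.01,0.4,0,0,0,0,0,-0.01,0.2,0,0,0,0,0,-0.01,0,0,0,0,0,0,-0.01,-0.3,0,0,0,0,0,-0.01,-1,0,0,0,0,0,-0.01,-1,0,0,0,0,0,-0.01,-1,0,0,0,0,0,-0.01,-1,0,0,0,0,0,0.2,-1,0,0,0,0,0,0.4,-1,0,0,0,0,0,0.7,-1,0,0,0,0,0,1,-1,0,0,0,0,0,1,-1,0,0,0,0,0,1,-1]

```text
t: 37.7
ee_pos: [0.4808, -0.0371, 0.16]
orientation: [0.001, 0.986, 0.167, 0.002]
contact_force: [-0.4, 0.3, -0.0]
finger_gap: 1.0
gripper_force: 0.0
```

move_arm:
  targets: [0,0,0,-0.03,-0.2,0,-1,0,0,0,-0.05,-0.45,0,-1,0,0,0,-0.08,-0.7,0,-1,0,0,0,-0.11,-0.91,0,-1]

```text
t: 38.03
ee_pos: [0.4697, -0.1103, 0.1563]
orientation: [-0.001, 0.986, 0.167, -0.001]
contact_force: [-0.1, 0.2, 0.1]
finger_gap: 0.994
gripper_force: 0.0
```

move_arm:
  targets: [0,0,0,-0.03,-0.23,0,-1,0,0,0,-0.05,-0.45,0,-1,0,0,0,-0.08,-0.7,0,-1,0,0,0,-0.11,-0.91,0,-1]

```text
t: 38.37
ee_pos: [0.4609, -0.1831, 0.1563]
orientation: [-0.001, 0.986, 0.167, -0.001]
contact_force: [0.6, 0.5, 0.5]
finger_gap: 0.997
gripper_force: 0.0
```

move_arm:
  targets: [0,0,0,-0.03,-0.23,0,-1,0,0,0,-0.05,-0.45,0,-1,0,0,0,-0.08,-0.7,0,-1,0,0,0,-0.11,-0.91,0,-1]

```text
t: 38.7
ee_pos: [0.4521, -0.2558, 0.1562]
orientation: [-0.001, 0.986, 0.167, -0.001]
contact_force: [0.6, 0.2, 0.9]
finger_gap: 0.998
gripper_force: 0.0
```

move_arm:
  targets: [0,0,0,-0.03,-0.23,0,-1,0,0,0,-0.05,-0.45,0,-1,0,0,0,-0.08,-0.7,0,-1,0,0,0,-0.11,-0.91,0,-1,0,0,0,-0.11,-0.91,0,-1,0,0,0,-0.11,-0.91,0,-1,0,0,0,-0.11,-0.91,0,-1,0,0,0,-0.11,-0.91,0,-1]

```text
t: 39.37
ee_pos: [0.4442, -0.327, 0.1573]
orientation: [-0.001, 0.986, 0.168, -0.0]
contact_force: [0.3, 0.2, 0.0]
finger_gap: 0.999
gripper_force: 0.0
```

```bash
python3 t.py t3.png flask,.477,-.037,.108,.025 bottle,.445,-.328,.132,.03; python3 w.py w7.png bottle,.445,-.328,.132,.035 flask,.479,-.037,.111,.03
```

```text
flask 53 [ 0.4765 -0.0376  0.1081]
bottle 170 [ 0.4525 -0.3241  0.1303]
bottle 4148 circ [ 0.4451 -0.3287] 0.0234 mean [ 0.4468 -0.328   0.1317] pix 322.0 234.0
flask 286 circ [ 0.4774 -0.0365] 0.0152 mean [ 0.4779 -0.0343  0.1087] pix 20.0 78.0
39.4667 [ 0.4444 -0.3272  0.1578]
```

move_arm:
  targets: [0,0,0,0.01,-0.01,-0.2,-1,0,0,0,0.01,-0.01,-0.4,-1,0,0,0,0.01,-0.01,-0.55,-1,0,0,0,0.01,-0.01,-0.67,-1,0,0,0,0.01,-0.01,-0.73,-1,0,0,0,0.01,-0.01,-0.73,-1,0,0,0,0.01,-0.01,-0.73,-0.5,0,0,0,0.01,-0.01,-0.73,-0.2,0,0,0,0.01,-0.01,-0.73,0,0,0,0,0.01,-0.01,-0.73,0.2,0,0,0,0.01,-0.01,-0.73,1,0,0,0,0.01,-0.01,-0.73,1,0,0,0,0.01,-0.01,-0.73,1,0,0,0,0.01,-0.01,-0.73,1,0,0,0,0.01,-0.01,-0.73,1]

```text
t: 40.72
ee_pos: [0.4458, -0.3294, 0.1011]
orientation: [0.001, 0.986, 0.167, 0.001]
contact_force: [-0.1, 0.7, 6.7]
finger_gap: 0.516
gripper_force: 60.4
```

move_arm:
  targets: [0,0,0,0,0,0.05,1,0,0,0,0,0,0.15,1,0,0,0,0,0,0.3,1,0,0,0,0,0,0.45,1,0,0,0,0,0,0.6,1,0,0,0,0,0,0.8,1,0,0,0,0,0,1,1,0,0,0,0,0,1,1]

```text
t: 41.38
ee_pos: [0.447, -0.3307, 0.1851]
orientation: [0.003, 0.986, 0.167, 0.002]
contact_force: [0.8, -0.9, -0.8]
finger_gap: 0.516
gripper_force: 59.8
```

move_arm:
  targets: [0,0,0,0,0,0.15,1,0,0,0,0,0,0.3,1,0,0,0,0,0,0.45,1,0,0,0,0,0,0.6,1,0,0,0,0,0,0.7,1,0,0,0,0,0,0.7,1,0,0,0,0,0,0.7,1]

```text
t: 41.97
ee_pos: [0.4454, -0.3291, 0.2364]
orientation: [0.0, 0.986, 0.167, 0.0]
contact_force: [0.2, 0.0, -1.5]
finger_gap: 0.514
gripper_force: 59.9
```

move_arm:
  targets: [0,0,0,0.02,0.1,0,1,0,0,0,0.04,0.25,0,1,0,0,0,0.06,0.4,0,1,0,0,0,0.08,0.55,0,1,0,0,0,0.1,0.74,0,1,0,0,0,0.13,0.93,0,1]

```text
t: 42.47
ee_pos: [0.4555, -0.2526, 0.2355]
orientation: [-0.0, 0.986, 0.167, -0.0]
contact_force: [0.5, -0.4, -1.4]
finger_gap: 0.516
gripper_force: 59.9
```

move_arm:
  targets: [0,0,0,0.03,0.19,0,1,0,0,0,0.05,0.37,0,1,0,0,0,0.08,0.56,0,1,0,0,0,0.1,0.74,0,1,0,0,0,0.13,0.93,0,1]

```text
t: 42.88
ee_pos: [0.4659, -0.1782, 0.2356]
orientation: [-0.0, 0.986, 0.167, -0.0]
contact_force: [-0.1, 0.7, -2.9]
finger_gap: 0.516
gripper_force: 59.9
```

move_arm:
  targets: [0,0,0,0.03,0.19,0,1,0,0,0,0.05,0.37,0,1,0,0,0,0.08,0.56,0,1,0,0,0,0.1,0.74,0,1,0,0,0,0.13,0.93,0,1]

```text
t: 43.3
ee_pos: [0.4761, -0.1039, 0.2357]
orientation: [-0.0, 0.986, 0.167, -0.0]
contact_force: [-0.4, -0.5, -1.6]
finger_gap: 0.511
gripper_force: 59.9
```

move_arm:
  targets: [0,0,0,0.03,0.19,0,1,0,0,0,0.05,0.37,0,1,0,0,0,0.08,0.56,0,1,0,0,0,0.1,0.74,0,1,0,0,0,0.13,0.93,0,1]

```text
t: 43.72
ee_pos: [0.4863, -0.0295, 0.2357]
orientation: [-0.0, 0.986, 0.167, 0.0]
contact_force: [0.4, -0.9, -2.0]
finger_gap: 0.515
gripper_force: 59.9
```

move_arm:
  targets: [0,0,0,0.03,0.19,0,1,0,0,0,0.05,0.37,0,1,0,0,0,0.08,0.56,0,1,0,0,0,0.1,0.74,0,1,0,0,0,0.12,0.86,0,1,0,0,0,0.13,0.93,0,1,0,0,0,0.13,0.93,0,1,0,0,0,0.13,0.93,0,1,0,0,0,0.13,0.93,0,1]

```text
t: 44.47
ee_pos: [0.4971, 0.0427, 0.2357]
orientation: [0.0, 0.986, 0.167, -0.0]
contact_force: [-0.2, -0.8, -2.0]
finger_gap: 0.516
gripper_force: 60.0
```

Within 1 mm of the original grip pose. I'll lower by 0.128 m and then approach finely.

move_arm:
  targets: [0,0,0,0.01,0.01,-0.15,1,0,0,0,0.01,0.01,-0.3,1,0,0,0,0.01,0.01,-0.45,1,0,0,0,0.01,0.01,-0.6,1,0,0,0,0.01,0.01,-0.75,1,0,0,0,0.01,0.01,-0.9,1,0,0,0,0.01,0.01,-1,1,0,0,0,0.01,0.01,-1,1]

```text
t: 45.13
ee_pos: [0.4963, 0.044, 0.1527]
orientation: [-0.001, 0.986, 0.167, -0.002]
contact_force: [0.1, 0.1, -1.9]
finger_gap: 0.515
gripper_force: 59.9
```

move_arm:
  targets: [0,0,0,0,0,-0.15,1,0,0,0,0,0,-0.3,1,0,0,0,0,0,-0.42,1,0,0,0,0,0,-0.5,1,0,0,0,0,0,-0.55,1,0,0,0,0,0,-0.6,1,0,0,0,0,0,-0.6,1,0,0,0,0,0,-0.6,1]

```text
t: 45.8
ee_pos: [0.4981, 0.0439, 0.1078]
orientation: [0.0, 0.986, 0.167, 0.0]
contact_force: [0.4, 0.7, -1.2]
finger_gap: 0.515
gripper_force: 59.9
```

move_arm:
  targets: [0,0,0,0,0,-0.01,1,0,0,0,0,0,-0.02,1,0,0,0,0,0,-0.03,1,0,0,0,0,0,-0.03,1,0,0,0,0,0,-0.03,1]

```text
t: 46.22
ee_pos: [0.498, 0.0439, 0.1054]
orientation: [0.0, 0.986, 0.167, 0.0]
contact_force: [-0.4, 0.3, -1.6]
finger_gap: 0.517
gripper_force: 59.9
```

move_arm:
  targets: [0,0,0,0,0,-0.01,1,0,0,0,0,0,-0.01,1,0,0,0,0,0,-0.01,1]

```text
t: 46.47
ee_pos: [0.4984, 0.044, 0.1052]
orientation: [-0.0, 0.986, 0.167, 0.0]
contact_force: [-0.6, 0.6, 1.8]
finger_gap: 0.513
gripper_force: 60.5
```

Contact. Release slowly, rise straight up, then check.

move_arm:
  targets: [0,0,0,0,0,0,0.1,0,0,0,0,0,0,0,0,0,0,0,0,0,-0.2,0,0,0,0,0,0,-0.5,0,0,0,0,0,0,-1,0,0,0,0,0,0,-1,0,0,0,0,0,0,-1,0,0,0,0,0,0,-1,0,0,0,0,0,0.15,-1,0,0,0,0,0,0.3,-1,0,0,0,0,0,0.6,-1,0,0,0,0,0,0.8,-1,0,0,0,0,0,1,-1,0,0,0,0,0,1,-1]

```text
t: 47.63
ee_pos: [0.5008, 0.0438, 0.1904]
orientation: [0.001, 0.986, 0.167, 0.005]
contact_force: [0.7, -0.2, 1.0]
finger_gap: 0.998
gripper_force: 0.0
```

move_arm:
  targets: [0,0,0,0,-0.1,0.2,-1,0,0,0,0,-0.3,0.2,-1,0,0,0,0,-0.6,0.2,-1,0,0,0,0,-0.8,0.2,-1,0,0,0,0,-1,0.2,-1]

```text
t: 48.05
ee_pos: [0.4979, -0.0369, 0.2007]
orientation: [0.0, 0.986, 0.167, 0.0]
contact_force: [-0.3, 1.3, -0.5]
finger_gap: 0.997
gripper_force: 0.0
```

move_arm:
  targets: [0,0,0,0,-0.25,0,-1,0,0,0,0,-0.5,0,-1,0,0,0,0,-0.75,0,-1,0,0,0,0,-1,0,-1]

```text
t: 48.38
ee_pos: [0.4978, -0.117, 0.2005]
orientation: [0.0, 0.986, 0.167, 0.0]
contact_force: [0.3, 0.0, -0.6]
finger_gap: 1.0
gripper_force: 0.0
```

move_arm:
  targets: [0,0,0,0,-0.25,0,-1,0,0,0,0,-0.5,0,-1,0,0,0,0,-0.75,0,-1,0,0,0,0,-1,0,-1,0,0,0,0,-1,0,-1,0,0,0,0,-1,0,-1]

```text
t: 48.88
ee_pos: [0.4977, -0.1966, 0.2003]
orientation: [-0.0, 0.986, 0.166, -0.0]
contact_force: [1.0, 0.1, -0.6]
finger_gap: 1.0
gripper_force: 0.0
```

```bash
python3 w.py w8.png bottle,.498,.0435,.136,.035 flask,.4785,-.0366,.111,.03 white,.546,-.085,.066,.02 black,.576,.065,.066,.02 
python3 t.py t4.png red,.4565,.303,.112,.02 bottle,.495,.043,.136,.03 flask,.477,-.037,.108,.025 white,.544,-.085,.066,.02 black,.574,.065,.066,.02
```

```text
bottle 1437 circ [0.4981 0.044 ] 0.0238 mean [0.4989 0.0409 0.1352] pix 62.0 124.0
flask 313 circ [ 0.4792 -0.0364] 0.0139 mean [ 0.4771 -0.034   0.109 ] pix 136.0 165.0
white 579 circ [ 0.5459 -0.0843] 0.0131 mean [ 0.5464 -0.0853  0.0662] pix 222.0 101.0
black 373 circ [0.5766 0.0649] 0.0132 mean [0.5765 0.0629 0.0657] pix 108.0 41.0
48.9333 [ 0.4978 -0.1959  0.2003]
red 115 [0.4541 0.3015 0.111 ]
bottle 362 [0.4957 0.0438 0.1348]
flask 54 [ 0.4766 -0.0371  0.1079]
white 96 [ 0.544  -0.0847  0.0655]
black 98 [0.574  0.0647 0.0653]
```

View pics/w8.png

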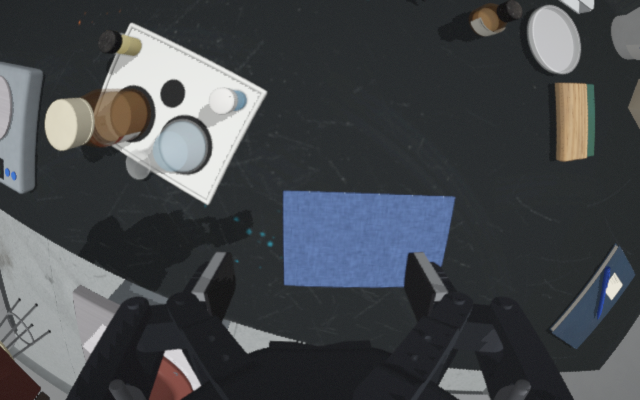

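The bottle at (75,122) and the flask at (183,147) are upright on their own pads, within about 1 mm of where they started. Both rear vials are unmoved, the red vial is on the pan (top view: 0.454, 0.3015), and the arm is clear of everything. I'll hand the job in.

```bash
python3 -c "
from station import r
print(r.sign_off())"
```

```text
the job is handed in; nothing more can be done
None
```

The job is handed in: the red vial stands about 1.5 mm from the pan centre, the bottle and flask are back upright on their own pads within about 1 mm, and the other two vials are unmoved; the judge's verdict was not shown.

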